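Seat a taper arbor in the coil winder's spindle

TASK

Take the slotted arbor out of the rack and seat it fully home in the coil winder's upright spindle: its two slots down over the two drive dogs, its flange flat on the spindle face, and then let go of it. The dogs are easily bruised, so feel for them with a light touch, never force or drop the arbor onto the spindle, and leave the plain centre and the other things on the bench where they are.

Things in the scene. Friction and masses are not known exactly. Their poses are not given: they have to be found in the camera images.
- arbor: Steel arbor, 0.5-0.8 kg, hanging upright by its flange in one of the rack's two holes, turned up to 0.4 rad from the rack. Origin: centre of the flange's underside; z up along its axis. Below it a tapered shank 50 mm long, 32 mm across at the flange, 16 at the tip. Flange 62 mm across, 12 thick, with two through slots open at the rim on its +x and -x sides, 11 mm wide, in to 18 mm from the axis.
- hub (a point): Grip point of the arbor, on its axis 36 mm above the origin, axes as the arbor's: middle height of the straight hub that stands on the flange, 24 mm along x, 28 mm along y (two flat sides to grip), 46 mm tall (12 to 58 mm above the origin). On top a screw head 16 mm across, 8 mm tall.
- rack: Fixed grey metal stand 100 mm (x) by 250 mm (y), 75 mm tall: a 12 mm plate on two end walls. Origin: centre of its underside on the bench; z up. Two 35 mm through holes at its y = -70 and +70 mm, one holding the arbor, the other the plain centre.
- winder: Coil winder, fixed: grey base 200 mm (x) by 340 mm (y from -100 to +240 mm), 55 mm tall; motor box 120 by 130 mm, top at 118 mm, centred at y = +165 mm. Origin: on the bench under the spindle's axis; z up. Upright steel spindle 72 mm across, its face 132 mm above the bench, held by a brake that slips above about 0.5 N m. Over 40 N between arbor and winder bruises it.
- nose (a point): Centre of the mouth of the spindle's taper bore, in the plane of its face (132 mm above the bench); axes as the winder's. Bore 33 mm across at the mouth, 56 mm deep, same taper as the shank, which has about 0.5 mm play all round when seated. Fully home, the arbor's origin is at this point, upright.
- dog_tops (a point): Point on the spindle's axis level with the tops of its two dogs, 9 mm above the face; axes as the winder's. Dogs facing each other across the bore, 8 mm wide, 20.5 to 30.5 mm from the axis. The line through them lies within 0.6 rad either way of the winder's x axis; the exact angle varies and is not given: look, or rest the flange lightly on them and turn the arbor until it can sink 9 mm.
- centre: Plain steel centre, 0.45 kg, in the rack's other hole: same shank, round flange 54 mm across without slots, a stub ending in a point 55 mm above the flange's underside, where the origin lies. Leave alone.
- bobbin: Flanged bobbin 64 mm across, 42 mm tall, standing on the bench; origin at the centre of its underside. Leave alone.
- wrench: Wrench 160 mm long lying on the bench. Leave alone.
- jar: Small jar 54 mm across, 70 mm tall; origin at the centre of its underside. Leave alone.
Things that resemble listed ones, but are neither listed nor needed, are in the scene too. What is shaped like the arbor but black or red is not meant.

How it is judged:
At the end, for the whole second after the job is handed in: The arbor is released and at rest in the spindle with its slots over the dogs: the centre of its flange's underside within 2.5 mm of the spindle face in height and within 3 mm of the spindle's axis, tilted less than 0.04 rad (z of arbor in the frame of nose between -0.003 and 0.0025 m and horizontal distance between arbor and nose below 0.003 m and angle between arbor's own z axis and vertical below 0.04 rad and linear speed of arbor below 0.02 m/s and contact force between the fingers and arbor below 0.1 N); the robot touches nothing.
It fails at once if the arbor presses or knocks on the winder with more than 40 N (contact force between arbor and winder above 40 N).
It fails at once if the centre is moved more than 25 mm (distance of centre from where it was at the start of the episode above 0.025 m).
It fails at once if the bobbin is moved more than 25 mm (distance of bobbin from where it was at the start of the episode above 0.025 m).
It fails at once if the wrench is moved more than 25 mm (distance of wrench from where it was at the start of the episode above 0.025 m).
It fails at once if the jar is moved more than 25 mm (distance of jar from where it was at the start of the episode above 0.025 m).
It also fails if it takes over 72 s, if anything falls off the work surface, if the arm or the gripper's body presses on something with over 40 N, if the wrist force passes 120 N, or if a joint passes its speed limit or range.

ROBOT

A 6-joint arm with a two-finger parallel gripper is mounted at the origin on the work surface. World frame = base frame: x ahead of the robot, y to its left, z up, the work surface at z = 0. Lengths are in m, angles in rad, forces in N, time in s.
With the tool pointing down it reaches from about 0.35 to 0.875 m from the base axis. Payload 4.2 kg.
Tool frame: the origin (TCP) lies on the centre line of the jaws, within the pads' length; the fingertips stand 8 mm ahead of it and the grasp point (between the pads) lies 11 mm behind it; z points along the fingers, y is the line along which they close (so a half turn about z gives the same grasp; the last joint's range is limited). The gripper opens to 85 mm and grips with 20 to 120 N. Pads are 22 mm wide; open, the fingers measure 114 mm over their backs; the gripper's body (76 mm by 85 mm) begins 54 mm behind the grasp point. The pads swing forward as they close: fully open they stand 13 mm farther back than shut.
Start: joints at [-0.86, 0.385, 0.008, 0, -1.194, -0.259], TCP at [0.273, -0.562, 0.239] pointing down, gripper open.
Joint ranges: [-3.14, 3.14], [-1.21, 2.06], [-1.07, 1.41], [-3.16, 2.05], [-2.99, -0.16], [-3.1, 3.1]. Speed limits (rad/s): [2.79, 2.79, 3.14, 3.14, 3.14, 3.14].

INTERFACE

Orientations are given as a rotation vector (axis times angle).
In Python, from workcell import ctrl, vision gives the robot as it stands.
- The arm moves only by the tool step_arm, never from a script. Its argument "motion" is a list of rows, each a list of 3 entries, a list of its own where there are three numbers: the shift along the tool's x, y, z in cm, then the turn, a rotation vector about the tool's x, y, z in degrees, then the finger opening in cm, from 0 to 8.54. A call has 1 to 12 rows; each row shifts and turns the commanded pose from where the row before left it, along the tool's axes as they then stand; what a row does not reach is not made up. A row lasts 1/8 s, in which the tool goes at most 62.5 mm and 10.7 degrees, less where a joint would pass 70% of its speed; a pose out of reach is approached as far as the arm can. A call with a gripper value outside its range is refused whole. The fingers move at their own pace and stop on an object; "squeeze" is the grip in N (left out, the last holds). Time passes only in rows, so rows that do not move let the fingers close. It gives the time, the measured TCP pose, the force, the opening and the grip force at its end, in the units of the state.
- ctrl.read_state(): the state, without advancing time (a new reading comes with each control period).
- vision.camera(name): name is "scene" or "top" or "wrist"; returns a dict with "image" (480x640x3 uint8, blue, green, red), "K" (3x3 intrinsics, pixels), "cam_to_world" (4x4, takes a point from camera to world coordinates). Camera axes: x right, y down, z forward; pixel columns grow to the right and rows downward; lengths in m; the calibration is good to about 2 mm. A picture is of the moment at which its call begins. There is no depth.
- ctrl.close_job(): hands the job in; it is judged then, once.
The state is a dict: "t": time; "joint_positions": joint angles; "dq": joint speeds; "effort": joint torques, N m; "position": TCP position; "tcp_rot": TCP orientation; "wrist_force": force on the tool from outside, world axes, zero at the start; "torque": the same for the moment, N m; "grip_width": finger opening in m; "finger_force": force on a finger pad.
Only numpy, scipy, OpenCV 4.12 (cv2) and the standard library are available. Lean on these libraries where they do the work, as an engineer would, in place of code of your own. Each camera call takes 0.05 s, during which the arm holds its last target. There are 200 camera calls.

## Working session

There is one attempt and no reset: what is moved stays moved. The work goes in short steps, Python scripts to look and compute and a tool call to move; the robot and the scene stay as the last step left them, time stands still between calls to the robot, and variables do not carry over. Pictures are saved under pics/ and viewed, at most 13 in all, crops included, and the job is handed in when it is done.

Besides the shell and the picture viewer there is one more tool, called after ">>>" as name(argument=value, ...) on one line, values as JSON. step_arm: Moves the arm, as the interface text tells. Its arguments: {"type":"object","properties":{"motion":{"type":"array","items":{"type":"array"}},"squeeze":{"type":"number"}},"required":["motion"]}

```bash
mkdir -p pics
cat > h.py <<'E'
import numpy as np, cv2
from workcell import ctrl, vision
from scipy.spatial.transform import Rotation as R
def ray(c,u,v):
    d=c["cam_to_world"][:3,:3]@np.linalg.inv(c["K"])@[u,v,1]
    return c["cam_to_world"][:3,3],d/np.linalg.norm(d)
def onz(c,u,v,z):
    o,d=ray(c,u,v); return o+d*(z-o[2])/d[2]
def proj(c,p):
    M=np.linalg.inv(c["cam_to_world"]); q=c["K"]@(M[:3,:3]@p+M[:3,3]); return q[:2]/q[2]
def tri(c1,p1,c2,p2):
    o1,d1=ray(c1,*p1);o2,d2=ray(c2,*p2)
    s=np.linalg.lstsq(np.c_[d1,-d2],o2-o1,rcond=None)[0]
    a=o1+s[0]*d1;b=o2+s[1]*d2
    return (a+b)/2,np.linalg.norm(a-b)
E
python3 - <<'E'
from h import *
import pickle
for n in("scene","top"):
    c=vision.camera(n);cv2.imwrite(f"pics/{n}0.png",c["image"]);pickle.dump(c,open(n+"0.pkl","wb"));print(n,c["cam_to_world"].round(3).tolist(),c["K"].round(0).tolist())
s=ctrl.read_state();print(s["t"],s["position"],s["tcp_rot"],s["wrist_force"])
E
```

```text
scene [[-0.854, 0.449, -0.263, 0.891], [0.52, 0.736, -0.433, 0.411], [-0.001, -0.507, -0.862, 1.109], [0.0, 0.0, 0.0, 1.0]] [[580.0, 0.0, 319.0], [0.0, 580.0, 242.0], [0.0, 0.0, 1.0]]
top [[-0.029, -0.991, 0.133, 0.456], [-1.0, 0.029, -0.001, -0.097], [-0.003, -0.133, -0.991, 1.014], [0.0, 0.0, 0.0, 1.0]] [[513.0, 0.0, 323.0], [0.0, 513.0, 245.0], [0.0, 0.0, 1.0]]
0.1 [ 0.27265409 -0.56179984  0.23829194] [ 0.70332531 -3.06125592 -0.00309228] [ 0.81116071 -0.65142942 -0.69578252]
```

View pics/scene0.png

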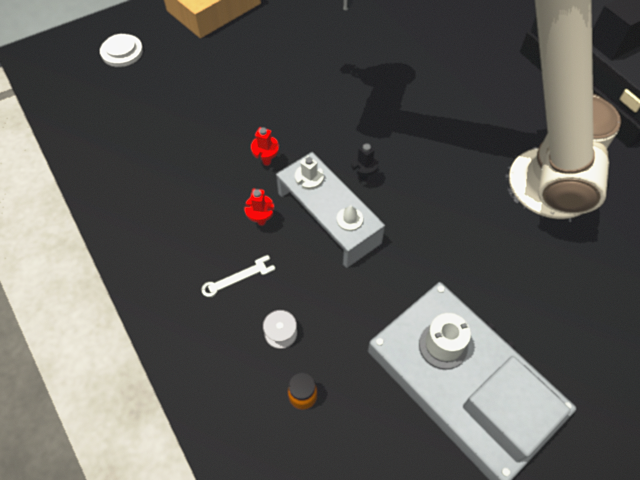

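View pics/top0.png

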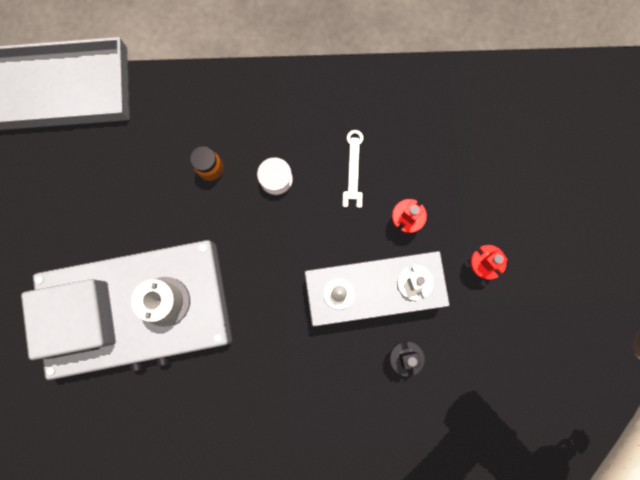

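The scene and top views show four arbor-like things. In the top view they are:
- steel, in the rack at (416,284)
- black, at (407,360)
- red, at (409,215)
- red, at (488,263)

The steel one fits, since it is bare metal, slotted and hanging in a rack hole; the plain centre is in the other hole at (339,293). The spindle is at (153,301). I'll confirm the choice in an enlarged crop.

Run:
```python
import pickle,cv2,numpy as np
t=pickle.load(open("top0.pkl","rb"))["image"];s=pickle.load(open("scene0.pkl","rb"))["image"]
def cr(i,u,v,w=25):return cv2.resize(i[v-w:v+w,u-w:u+w],(390,290) if 0 else (300,300),interpolation=cv2.INTER_CUBIC)
o=np.vstack([np.hstack([cr(t,416,284),cr(t,155,301,)]),np.hstack([cr(s,309,172),cr(s,448,337)])])
cv2.imwrite("pics/crop1.png",o)
```

```text
(no output)
```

View pics/crop1.png

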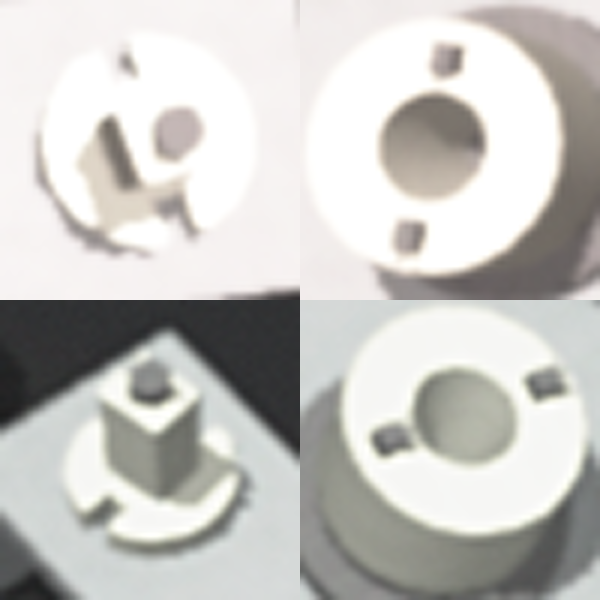

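The crop confirms it. The steel arbor in the rack has two rim slots, at top pixels (412,269) and (420,294), and its dark screw head is at (421,281). On the spindle the dogs are at top pixels (154.5,286) and (148,315.5), and at scene pixels (438,335) and (464,326).

Run:
```python
from h import *
import pickle
T=pickle.load(open("top0.pkl","rb"));S=pickle.load(open("scene0.pkl","rb"))
print("screw",tri(T,(421,281.2),S,(309,159.5)))
a,b=tri(T,(154.5,286),S,(438.3,335.2)),tri(T,(148.3,315.5),S,(464.2,325.8));print("dogs",a,b)
m=(a[0]+b[0])/2;d=a[0]-b[0];print(m,np.arctan2(d[1],d[0]),np.linalg.norm(d))
p,q=onz(T,412.3,269.3,.087),onz(T,419.7,294.3,.087);print("slots",p,q,(p+q)/2,np.arctan2(*(p-q)[1::-1]))
# rack corners from top, winder
for u,v in((306,269),(442,254),(448,306),(312,325)):print(onz(T,u,v,.075))
W=vision.camera("wrist");s=ctrl.read_state()
X=np.eye(4);X[:3,:3]=R.from_rotvec(s["tcp_rot"]).as_matrix();X[:3,3]=s["position"]
print(X.round(3));print((np.linalg.inv(X)@W["cam_to_world"]).round(3).tolist(),W["K"].round(0).tolist())
```

```text
screw (array([ 0.50674951, -0.26314252,  0.13678828]), np.float64(0.00048053595144994594))
dogs (array([0.51185728, 0.19480561, 0.13157111]), np.float64(0.0014802121515649195)) (array([0.46158342, 0.20469948, 0.13210342]), np.float64(0.0020968036226451546))
[0.48672035 0.19975254 0.13183727] -0.19431631896226498 0.051240926332432775
slots [ 0.53182354 -0.25815339  0.087     ] [ 0.48633434 -0.26911285  0.087     ] [ 0.50907894 -0.26363312  0.087     ] 0.23641890377323987
[ 0.5390925  -0.06511475  0.075     ]
[ 0.55944594 -0.31640673  0.075     ]
[ 0.46405238 -0.32160681  0.075     ]
[ 0.43709749 -0.07347097  0.075     ]
[[-0.9   -0.436 -0.001  0.273]
 [-0.436  0.9    0.001 -0.562]
 [ 0.     0.002 -1.     0.238]
 [ 0.     0.     0.     1.   ]]
[[-0.001, -0.965, -0.263, 0.067], [1.0, -0.001, 0.0, -0.0], [-0.0, -0.263, 0.965, -0.135], [0.0, 0.0, 0.0, 1.0]] [[407.0, 0.0, 319.0], [0.0, 407.0, 239.0], [0.0, 0.0, 1.0]]
```

```bash
cat >> h.py <<'E'
def go(p,yaw_x):
    """shift in the tool frame (cm) after turning, and turn (deg) first; yaw_x: wanted angle of tool y minus 90deg, in deg"""
    s=ctrl.read_state();Rc=R.from_rotvec(s["tcp_rot"])
    a=np.radians(yaw_x+90);y=np.array([np.cos(a),np.sin(a),0]);z=np.array([0,0,-1.])
    Rt=R.from_matrix(np.c_[np.cross(y,z),y,z])
    print("turn",np.degrees((Rc.inv()*Rt).as_rotvec()).round(2),"then shift cm",(Rt.inv().apply(np.array(p)-s["position"])*100).round(2),"t",s["t"])
E
python3 -c "
from h import *
go([.508,-.2635,.22],13.5)"
```

```text
turn [ 9.000e-02 -1.000e-02  1.238e+01] then shift cm [-29.85  23.52   1.85] t 0.15
```

>>> step_arm(motion=[[[0,0,0],[0.1,0,6.2],8.5],[[0,0,0],[0,0,6.2],8.5],[[-3.7,2.9,0.2],[0,0,0],8.5],[[-3.7,2.9,0.2],[0,0,0],8.5],[[-3.7,2.9,0.2],[0,0,0],8.5],[[-3.7,2.9,0.2],[0,0,0],8.5],[[-3.7,2.9,0.2],[0,0,0],8.5],[[-3.7,2.9,0.2],[0,0,0],8.5],[[-3.7,2.9,0.2],[0,0,0],8.5],[[-3.9,3.2,0.5],[0,0,0],8.5],[[0,0,0],[0,0,0],8.5],[[0,0,0],[0,0,0],8.5]])

```text
t: 1.65
position: [0.5077, -0.2641, 0.2197]
tcp_rot: [0.37, -3.119, 0.002]
wrist_force: [-0.2, -0.2, -0.9]
grip_width: 0.085
finger_force: 0.0
```

Run:
```python
from h import *
import pickle
W=vision.camera("wrist");pickle.dump(W,open("w1.pkl","wb"));cv2.imwrite("pics/w1.png",W["image"])
s=ctrl.read_state();print(s["position"],s["tcp_rot"],s["wrist_force"])
for z in(.075,.087,.141):print(proj(W,np.array([.508,-.2635,z])))
```

```text
[ 0.50742206 -0.26462632  0.21988493] [ 3.68189373e-01 -3.11991861e+00  2.46316619e-03] [1.09077705 0.48565971 0.2027731 ]
[321.02279101 227.08815597]
[321.07253382 231.25256   ]
[321.36003627 255.32189659]
```

View pics/w1.png

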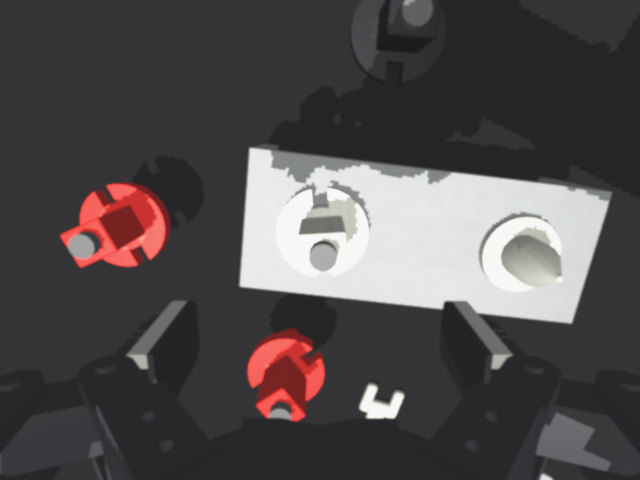

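The wrist view shows the steel arbor at (322,231), with its screw head at (323,255) and a slot at (320,193). The hub faces are parallel to the image axes, so the jaws are aligned. The rack plate and the centre at (522,255) are clear of the fingers.

Run:
```python
from h import *
import pickle
W=pickle.load(open("w1.pkl","rb"));T=pickle.load(open("top0.pkl","rb"));S=pickle.load(open("scene0.pkl","rb"))
print(tri(W,(322.5,254.5),T,(421,281.2)),tri(W,(322.5,254.5),S,(309,159.5)))
g=cv2.cvtColor(W["image"],cv2.COLOR_BGR2GRAY)
m=(g>245).astype(np.uint8);m[:,:260]=0;m[:,400:]=0
cs,_=cv2.findContours(m,cv2.RETR_EXTERNAL,cv2.CHAIN_APPROX_NONE);c=max(cs,key=cv2.contourArea)
e=cv2.fitEllipse(cv2.convexHull(c));print(e,onz(W,*e[0],.087))
sl=(g<215)&(np.indices(g.shape)[0]<207)&(np.indices(g.shape)[0]>188)&(abs(np.indices(g.shape)[1]-320)<14)
v,u=np.nonzero(sl);print(u.mean(),v.mean(),len(u))
p=onz(W,u.mean(),v.mean(),.087);d=p-onz(W,*e[0],.087);print(np.degrees(np.arctan2(d[1],d[0])))
go([.508,-.264,.100],13.5)
```

```text
(array([ 0.50697714, -0.26274991,  0.14129019]), np.float64(0.000843213535233585)) (array([ 0.5076656 , -0.26236195,  0.13839316]), np.float64(0.0013319940181265083))
((321.6471862792969, 232.4253692626953), (87.57395935058594, 91.82201385498047), 89.74894714355469) [ 0.50870701 -0.26292917  0.087     ]
320.6654411764706 199.2058823529412 272
-164.82588978741708
turn [-0.09 -0.01 -0.04] then shift cm [-0.07  0.05 11.99] t 1.7
```

>>> step_arm(motion=[[[-0.14,0.13,0.5],[0,0,-1],8.5],[[0,0,2.5],[0,0,0],8.5],[[0,0,2.5],[0,0,0],8.5],[[0,0,2.5],[0,0,0],8.5],[[0,0,2.5],[0,0,0],7],[[0,0,1.3],[0,0,0],6],[[0,0,0.2],[0,0,0],5],[[0,0,0],[0,0,0],4],[[0,0,0],[0,0,0],3.4],[[0,0,0],[0,0,0],3.1],[[0,0,0],[0,0,0],2.9],[[0,0,0],[0,0,0],2.9]], squeeze=60)

```text
t: 3.2
position: [0.5091, -0.2625, 0.1004]
tcp_rot: [-0.396, 3.116, -0.002]
wrist_force: [-1.3, 3.2, 2.9]
grip_width: 0.0286
finger_force: 1.8
```

>>> step_arm(motion=[[[0,0,0],[0,0,0],2.6],[[0,0,0],[0,0,0],2.0],[[0,0,0],[0,0,0],2.0],[[0,0,0],[0,0,0],2.0]])

```text
t: 3.7
position: [0.5092, -0.2625, 0.1006]
tcp_rot: [-0.397, 3.116, -0.002]
wrist_force: [-0.8, 4.8, 6.2]
grip_width: 0.0274
finger_force: 58.9
```

>>> step_arm(motion=[[[0,0,-0.5],[0,0,0],2.0],[[0,0,-1.5],[0,0,0],2.0],[[0,0,-2.5],[0,0,0],2.0],[[0,0,-2.5],[0,0,0],2.0],[[0,0,-2.5],[0,0,0],2.0],[[0,0,-2.5],[0,0,0],2.0],[[0,0,-2],[0,0,0],2.0],[[0,0,-1],[0,0,0],2.0],[[0,0,0],[0,0,0],2.0],[[0,0,0],[0,0,0],2.0],[[0,0,0],[0,0,0],2.0]])

```text
t: 5.08
position: [0.5084, -0.2625, 0.2488]
tcp_rot: [0.396, -3.115, 0.001]
wrist_force: [0.1, 0.8, -6.7]
grip_width: 0.028
finger_force: 59.4
```

Run:
```python
from h import *
go([.487,.09,.25],-11)
```

```text
turn [-0.05 -0.09 25.47] then shift cm [ 8.83 34.19 -0.12] t 5.075
```

>>> step_arm(motion=[[[0,0,0],[0,0,8.5],2.0],[[0,0,0],[0,0,8.5],2.0],[[0,0,0],[0,0,8.5],2.0],[[1.1,4.2,0],[0,0,0],2.0],[[1.1,4.3,0],[0,0,0],2.0],[[1.1,4.3,0],[0,0,0],2.0],[[1.1,4.3,0],[0,0,0],2.0],[[1.1,4.3,0],[0,0,0],2.0],[[1.1,4.3,0],[0,0,0],2.0],[[1.1,4.3,0],[0,0,0],2.0],[[1.1,4.2,-0.1],[0,0,0],2.0],[[0,0,0],[0,0,0],2.0]])

```text
t: 6.58
position: [0.4878, 0.0925, 0.2502]
tcp_rot: [0.295, 3.127, -0.002]
wrist_force: [-0.3, -0.8, -6.8]
grip_width: 0.0273
finger_force: 63.7
```

>>> step_arm(motion=[[[0,0,0],[0,0,0],2.0],[[0,0,0],[0,0,0],2.0]])

```text
t: 6.82
position: [0.4877, 0.0891, 0.2502]
tcp_rot: [0.303, 3.127, -0.003]
wrist_force: [0.4, 0.7, -6.4]
grip_width: 0.0272
finger_force: 63.7
```

Run:
```python
from h import *
import pickle
W=vision.camera("wrist");pickle.dump(W,open("w2.pkl","wb"));cv2.imwrite("pics/w2.png",W["image"])
s=ctrl.read_state();print(s["position"],s["tcp_rot"],s["wrist_force"],s["dq"].round(3))
print(proj(W,np.array([.4867,.1997,.132])))
```

```text
[0.48780866 0.08902974 0.25026194] [ 3.03499639e-01  3.12638645e+00 -2.86213157e-03] [ 0.30297833 -0.36860053 -7.2205908 ] [-0.002  0.001  0.002 -0.002 -0.    -0.001]
[493.48451097 201.14104093]
```

View pics/w2.png

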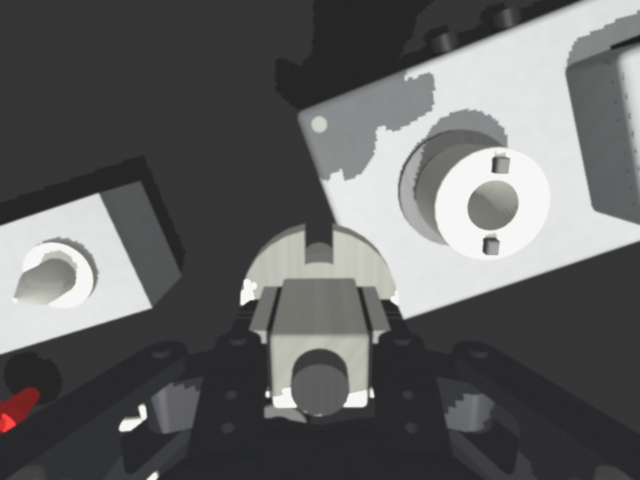

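The wrist view shows the spindle face centred near (494,204). The dogs stand up at about (503,163) and (492,244), and the held arbor's slot is centred at (319,240), so the arbor is square in the jaws. I'll take a second view for parallax.

>>> step_arm(motion=[[[-2,1.5,0],[0,0,0],2.0],[[-2,1.5,0],[0,0,0],2.0],[[0,0,0],[0,0,0],2.0],[[0,0,0],[0,0,0],2.0],[[0,0,0],[0,0,0],2.0]])

```text
t: 7.5
position: [0.5324, 0.111, 0.2504]
tcp_rot: [0.302, 3.127, -0.003]
wrist_force: [0.0, 0.4, -7.5]
grip_width: 0.0274
finger_force: 63.7
```

Run:
```python
from h import *
import pickle
W=vision.camera("wrist");pickle.dump(W,open("w3.pkl","wb"))
V=pickle.load(open("w2.pkl","rb"))
p=proj(W,np.array([.487,.1990,.132])).astype(int);print(p)
def cr(i,u,v,w=50):return cv2.resize(i[v-w:v+w,u-w:u+w],(400,400),interpolation=cv2.INTER_CUBIC)
print("origins",(494-50,204-50),p-50)
cv2.imwrite("pics/crop2.png",np.hstack([cr(V["image"],494,204),cr(W["image"],*p)]))
```

```text
[449 136]
origins (444, 154) [399  86]
```

View pics/crop2.png

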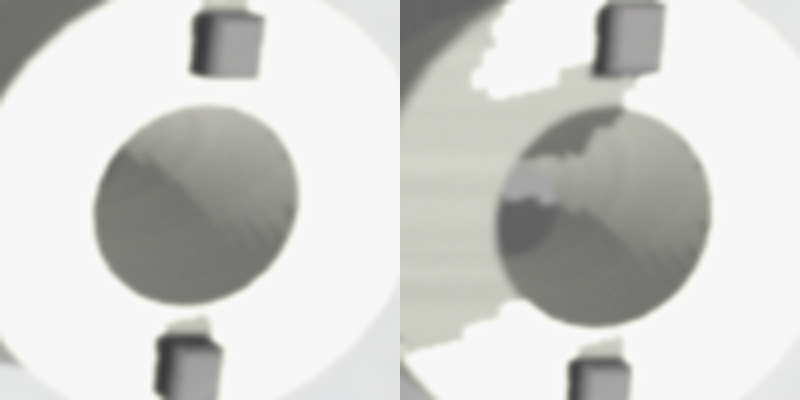

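The crop shows the bore at w2 ≈ (493,205). The dog tops are light grey and their sides dark; the upper dog's top is at ≈ (502.8,165.2). I'll segment them numerically next.

Run:
```python
from h import *
import pickle
V=pickle.load(open("w2.pkl","rb"));W=pickle.load(open("w3.pkl","rb"))
res=[]
for c,(u0,v0) in((V,(493,205)),(W,(449,141))):
    g=cv2.cvtColor(cv2.resize(c["image"],None,fx=4,fy=4,interpolation=cv2.INTER_CUBIC),cv2.COLOR_BGR2GRAY)
    g=g[(v0-62)*4:(v0+62)*4,(u0-40)*4:(u0+40)*4]
    m=cv2.morphologyEx((g<195).astype(np.uint8),cv2.MORPH_OPEN,np.ones((5,5)))
    cs,_=cv2.findContours(m,cv2.RETR_EXTERNAL,cv2.CHAIN_APPROX_NONE)
    f=lambda x,y:(u0-40+(x+.5)/4-.5,v0-62+(y+.5)/4-.5)
    for k in cs:
        a=cv2.contourArea(k)
        if a<800:continue
        r=cv2.boundingRect(k);e=cv2.fitEllipse(k);print("blob",a,r,f(*e[0]),np.array(e[1]).round(0))
        if a<9000 and 30<r[2]<110:
            x,y,w,h=r;sub=g[y:y+h,x:x+w];msk=np.zeros_like(g);cv2.drawContours(msk,[k],-1,1,-1)
            t,_=cv2.threshold(g[msk>0].reshape(-1,1),0,255,cv2.THRESH_OTSU)
            tm=cv2.morphologyEx(((g>t)&(g<185)&(msk>0)).astype(np.uint8),cv2.MORPH_OPEN,np.ones((9,9)))
            ks,_=cv2.findContours(tm,cv2.RETR_EXTERNAL,cv2.CHAIN_APPROX_NONE)
            if ks:
                q=cv2.minAreaRect(max(ks,key=cv2.contourArea));print("  dogtop",t,f(*q[0]),q[1:])
```

```text
blob 4610.0 (117, 369, 70, 79) (490.3310203552246, 245.0513916015625) [71. 85.]
  dogtop 124.0 (492.875, 247.875) ((50.0, 46.0), 90.0)
blob 31319.5 (58, 153, 204, 197) (492.4321098327637, 205.23179626464844) [188. 212.]
blob 4770.0 (153, 47, 75, 75) (499.90860748291016, 164.10616493225098) [77. 82.]
  dogtop 124.0 (502.875, 165.0) ((63.0, 48.0), 90.0)
blob 8395.0 (0, 0, 219, 97) (473.19226837158203, 151.0076389312744) [ 87. 236.]
blob 964.5 (0, 437, 52, 37) (412.97924852371216, 193.28124237060547) [26. 62.]
blob 4288.5 (125, 379, 66, 75) (447.96350860595703, 182.87774658203125) [69. 82.]
  dogtop 133.0 (450.1122055053711, 184.74867248535156) ((42.05145263671875, 57.4520263671875), 5.90614128112793)
blob 37937.5 (50, 129, 221, 227) (448.5972023010254, 139.8218002319336) [213. 227.]
blob 5311.5 (146, 24, 78, 87) (455.17412185668945, 95.57666778564453) [72. 98.]
  dogtop 128.0 (457.96999740600586, 95.16500091552734) ((46.81669616699219, 81.70734405517578), 3.1798300743103027)
blob 4744.5 (0, 0, 128, 87) (418.81698417663574, 85.93226289749146) [ 71. 144.]
```

Run:
```python
from h import *
import pickle
V=pickle.load(open("w2.pkl","rb"));W=pickle.load(open("w3.pkl","rb"));T=pickle.load(open("top0.pkl","rb"))
A=tri(V,(502.8,165.0),W,(457.9,95.2));B=tri(V,(492.9,247.8),W,(450.1,184.7))
print(A,B)
print("bore",tri(V,(493.0,205.2),W,(448.6,139.9)))
for c,a,b in((V,(502.8,165.0),(492.9,247.8)),(W,(457.9,95.2),(450.1,184.7)),(T,(154.5,286),(148.3,315.5))):
    p,q=onz(c,*a,.141),onz(c,*b,.141);d=q-p
    print("dogs",((p+q)/2).round(4),np.degrees(np.arctan2(d[1],d[0])),np.linalg.norm(d))
print("bore z",onz(V,493,205.2,.132),onz(W,448.6,139.9,.132))
# held arbor slot angle in tool: slot walls from V
g=cv2.cvtColor(V["image"],cv2.COLOR_BGR2GRAY)
for v in(228,234,240):
    r=g[v,285:350].astype(int);d=np.diff(r);print(v,285+d.argmin(),285+d.argmax())
go([.4865,.199,.21],-11)
```

```text
(array([0.4642216 , 0.20439723, 0.13850677]), np.float64(9.669953895342086e-05)) (array([0.51431311, 0.19391987, 0.1397842 ]), np.float64(0.00010874464625473821))
bore (array([0.48810151, 0.19716777, 0.13660855]), np.float64(0.0005070749154450256))
dogs [0.4888 0.1984 0.141 ] -11.28102006856996 0.051086921282988494
dogs [0.4892 0.1986 0.141 ] -11.259923425142617 0.05076722441578281
dogs [0.4871 0.1961 0.141 ] 168.85319830236503 0.0504491281044977
bore z [0.48923245 0.19918685 0.132     ] [0.48861215 0.19829103 0.132     ]
228 304 331
234 304 332
240 304 332
turn [-0.09  0.05 -0.04] then shift cm [6.18 7.75 4.05] t 7.55
```

Run:
```python
from h import *
import pickle
V=pickle.load(open("w2.pkl","rb"))
Xc=np.array([[-.001,-.965,-.263,.067],[1,-.001,0,0],[0,-.263,.965,-.135],[0,0,0,1.]])
q=dict(V,cam_to_world=Xc)
for n,p in dict(rimL=(.031*.93,-.031*.37,.013),rimtop=(.0305,-.0055,.013),hubtop=(.012,0,-.033),hubback=(-.012,0,-.033),hubfoot=(.012,0,.013),screwtop=(0,0,-.041),hl=(.012,-.014,-.033),hr=(.012,.014,-.033)).items():print(n,proj(q,np.array(p)).round(1))
cv2.imwrite("pics/crop3.png",cv2.resize(V["image"][210:430,220:420],(600,600*220//200//1)[:2] if 0 else (540,594),interpolation=cv2.INTER_CUBIC))
```

```text
rimL [288.7 233. ]
rimtop [304.5 228.7]
hubtop [319.3 333.2]
hubback [319.4 407.3]
hubfoot [319.3 275.2]
screwtop [319.4 388.7]
hl [268.8 333.3]
hr [369.8 333.2]
```

View pics/crop3.png

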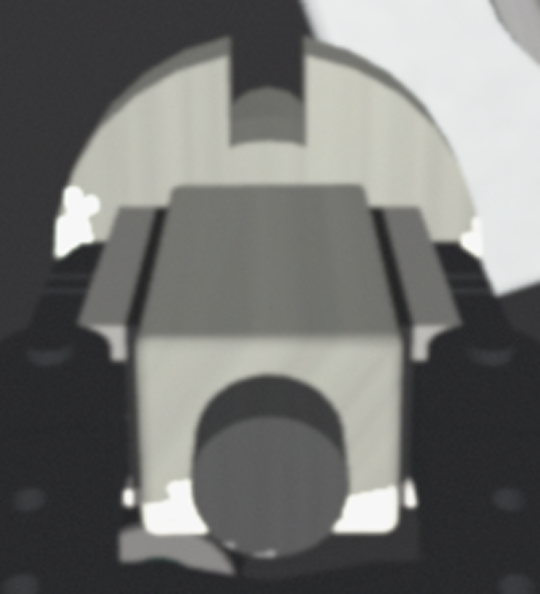

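The held arbor sits on the TCP axis to within about 0.5 mm, and its slots are along the tool's x axis. Now I'll move over the bore.

>>> step_arm(motion=[[[1,1.5,0],[0,0,0.3],2.0],[[1.5,2,0],[0,0,0],2.0],[[1.5,2,0],[0,0,0],2.0],[[1.5,1.7,0],[0,0,0],2.0],[[0.47,0.56,0],[0,0,0],2.0],[[0,0,1.0],[0,0,0],2.0],[[0,0,1.5],[0,0,0],2.0],[[0,0,1.2],[0,0,0],2.0],[[0,0,0],[0,0,0],2.0],[[0,0,0],[0,0,0],2.0],[[0,0,0],[0,0,0],2.0]])

```text
t: 8.93
position: [0.4899, 0.1995, 0.2138]
tcp_rot: [0.31, 3.124, -0.001]
wrist_force: [0.3, 0.7, -6.8]
grip_width: 0.0274
finger_force: 63.6
```

Run:
```python
from h import *
W=vision.camera("wrist");T=vision.camera("scene")
s=ctrl.read_state();print(s["position"],s["wrist_force"],s["torque"]);go([.4886,.1987,.2],-11.3)
p=proj(T,np.array([.4886,.1987,.15])).astype(int)
b=T["image"][p[1]-60:p[1]+60,p[0]-60:p[0]+60]
w=W["image"][120:320,220:420]
cv2.imwrite("pics/align.png",np.hstack([cv2.resize(b,(400,400),interpolation=2),cv2.resize(w,(400,400),interpolation=2)]))
```

```text
[0.48970489 0.1995131  0.21373308] [-0.23919047 -0.64151199 -6.89963005] [0.05150681 0.02926373 0.02398806]
turn [-0.04  0.1  -0.01] then shift cm [ 0.09 -0.1   1.37] t 9.025
```

View pics/align.png

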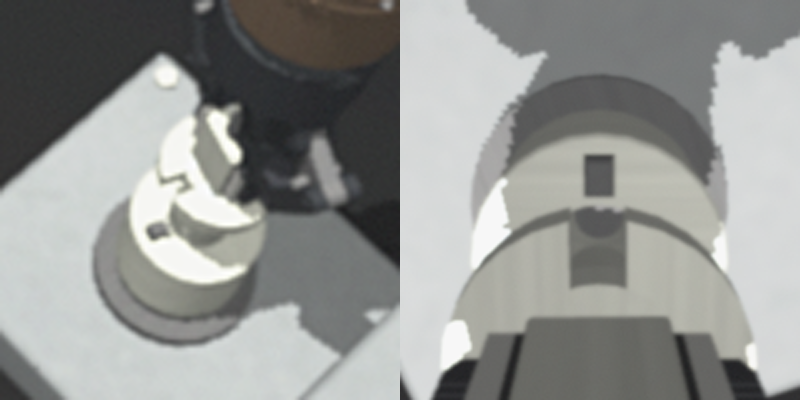

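Left crop (scene) shows the shank tip over the bore. In the right crop (wrist) the dog is at x≈599 and the slot at x≈598, so sideways position and turn match. I'll descend gently, watching the force.

>>> step_arm(motion=[[[0.05,0,0.5],[0,0,0],2.0],[[0,0,1],[0,0,0],2.0],[[0,0,1],[0,0,0],2.0],[[0,0,0.7],[0,0,0],2.0],[[0,0,0.4],[0,0,0],2.0],[[0,0,0.2],[0,0,0],2.0],[[0,0,0],[0,0,0],2.0],[[0,0,0],[0,0,0],2.0]])

```text
t: 10.02
position: [0.4892, 0.1995, 0.1756]
tcp_rot: [0.309, 3.125, -0.002]
wrist_force: [0.4, -0.1, -7.4]
grip_width: 0.0273
finger_force: 63.7
```

Run:
```python
from h import *
W=vision.camera("wrist")
s=ctrl.read_state();print(s["position"],s["wrist_force"],s["torque"])
cv2.imwrite("pics/a2.png",cv2.resize(W["image"][160:320,220:420],(800,600) if 0 else (750,600),interpolation=2))
```

```text
[0.48918326 0.19952573 0.17555695] [ 0.30942792 -0.07630977 -7.22943432] [ 0.00227193  0.02197151 -0.00553093]
```

View pics/a2.png

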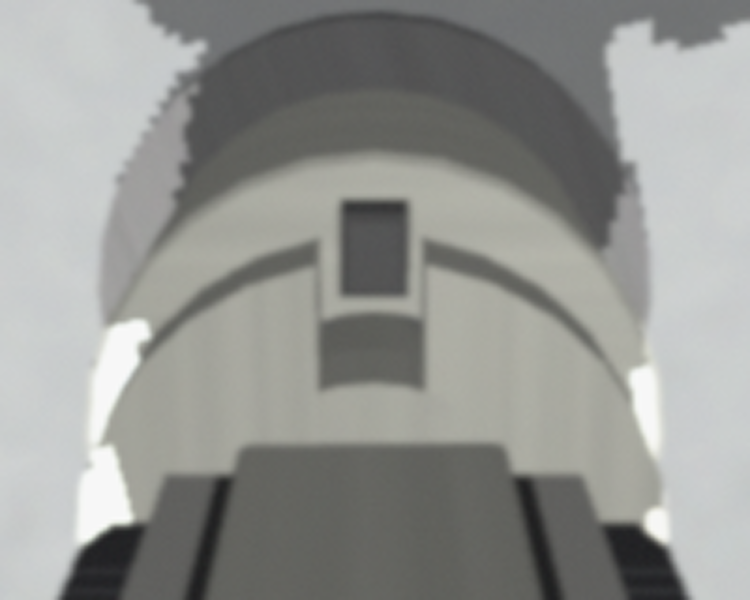

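The dog (centre x≈375) shows through the slot (centre x≈371.5), so the offset is only about 0.4 mm. I'll nudge +y by 0.4 mm and go on down.

>>> step_arm(motion=[[[0,0.04,0.3],[0,0,0],2.0],[[0,0,0.3],[0,0,0],2.0],[[0,0,0.2],[0,0,0],2.0],[[0,0,0.15],[0,0,0],2.0],[[0,0,0.1],[0,0,0],2.0],[[0,0,0.05],[0,0,0],2.0],[[0,0,0],[0,0,0],2.0],[[0,0,0],[0,0,0],2.0]])

```text
t: 11.08
position: [0.4892, 0.1998, 0.1643]
tcp_rot: [0.31, 3.125, -0.002]
wrist_force: [0.2, -0.5, -7.8]
grip_width: 0.0272
finger_force: 63.7
```

>>> step_arm(motion=[[[0,0,0.1],[0,0,0],2.0],[[0,0,0.1],[0,0,0],2.0],[[0,0,0.05],[0,0,0],2.0],[[0,0,0],[0,0,0],2.0],[[0,0,0],[0,0,0],2.0]])

```text
t: 11.7
position: [0.4892, 0.1998, 0.1618]
tcp_rot: [0.31, 3.125, -0.002]
wrist_force: [0.5, -0.2, -7.1]
grip_width: 0.0271
finger_force: 63.7
```

>>> step_arm(motion=[[[0,0,0.1],[0,0,0],2.0],[[0,0,0.05],[0,0,0],2.0],[[0,0,0.0],[0,0,0],2.0],[[0,0,0],[0,0,0],2.0]])

```text
t: 12.2
position: [0.4891, 0.1998, 0.1602]
tcp_rot: [0.31, 3.125, -0.002]
wrist_force: [0.1, 0.7, -5.8]
grip_width: 0.0274
finger_force: 63.7
```

>>> step_arm(motion=[[[0,0,0.05],[0,0,0],2.0],[[0,0,0.05],[0,0,0],2.0],[[0,0,0],[0,0,0],2.0]])

```text
t: 12.58
position: [0.489, 0.1998, 0.1592]
tcp_rot: [0.31, 3.126, -0.003]
wrist_force: [0.1, -0.2, -6.9]
grip_width: 0.0275
finger_force: 63.7
```

>>> step_arm(motion=[[[0,0,0.05],[0,0,0],2.0],[[0,0,0.05],[0,0,0],2.0],[[0,0,0],[0,0,0],2.0]])

```text
t: 12.95
position: [0.4891, 0.1998, 0.1582]
tcp_rot: [0.31, 3.126, -0.003]
wrist_force: [-0.0, 0.2, -7.3]
grip_width: 0.0273
finger_force: 63.7
```

>>> step_arm(motion=[[[0,0,0.05],[0,0,0],2.0],[[0,0,0],[0,0,0],2.0],[[0,0,0.05],[0,0,0],2.0],[[0,0,0],[0,0,0],2.0]])

```text
t: 13.45
position: [0.4892, 0.1998, 0.1578]
tcp_rot: [0.309, 3.125, -0.002]
wrist_force: [-2.3, -0.3, -1.0]
grip_width: 0.0275
finger_force: 64.5
```

>>> step_arm(motion=[[[0,0,0.05],[0,0,0],2.0],[[0,0,0],[0,0,0],2.0]])

```text
t: 13.7
position: [0.4892, 0.1998, 0.1578]
tcp_rot: [0.309, 3.125, -0.002]
wrist_force: [-5.2, -1.3, 4.1]
grip_width: 0.0276
finger_force: 65.3
```

>>> step_arm(motion=[[[0.05,0,0],[0,0,0],2.0],[[0,0,0],[0,0,0],2.0],[[0,0,0],[0,0,0],2.0]])

```text
t: 14.08
position: [0.4892, 0.1998, 0.1578]
tcp_rot: [0.309, 3.124, -0.002]
wrist_force: [-3.9, -3.1, 6.5]
grip_width: 0.0273
finger_force: 65.5
```

>>> step_arm(motion=[[[0.08,-0.03,0],[0,0,0],2.0],[[0,0,0],[0,0,0],2.0],[[0,0,0],[0,0,0],2.0]])

```text
t: 14.45
position: [0.4891, 0.1998, 0.1577]
tcp_rot: [0.309, 3.123, -0.001]
wrist_force: [1.1, -4.1, 5.5]
grip_width: 0.0274
finger_force: 65.1
```

Run:
```python
from h import *
W=vision.camera("wrist")
s=ctrl.read_state();print(s["position"],s["wrist_force"],s["torque"])
cv2.imwrite("pics/a3.png",np.hstack([cv2.resize(W["image"][160:320,220:420],(750,600),interpolation=2)]))
```

```text
[0.48910438 0.19982141 0.15776364] [ 0.7335832  -4.17396754  5.19166519] [-0.96158078  0.00951588  0.03503187]
```

View pics/a3.png

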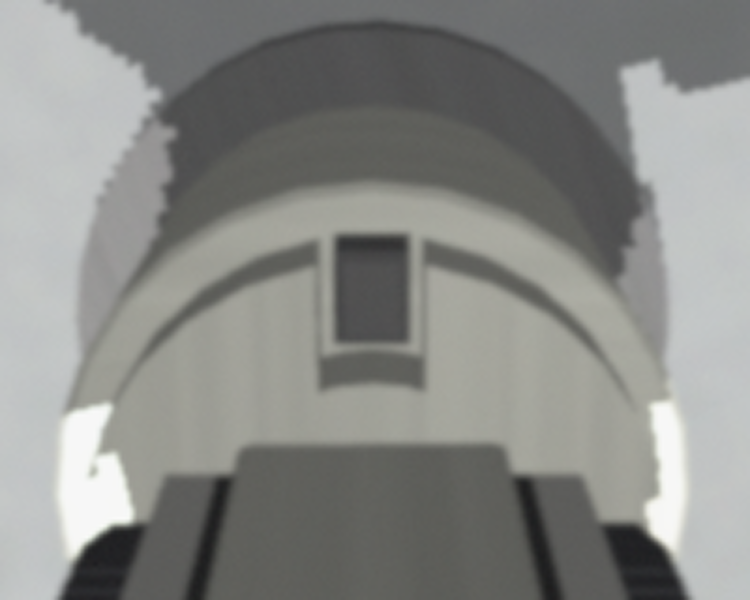

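The dog stands centred in the slot with the flange down on the face, and the height matches home (grasp offset 25.6 mm → TCP 157.6 mm). I'll ease the side load, soften the grip, then open.

>>> step_arm(motion=[[[0,-0.05,-0.05],[0,0,0],2.0],[[0,0,0],[0,0,0],2.0],[[0,0,0],[0,0,0],2.0],[[0,0,0],[0,0,0],2.0]], squeeze=25)

```text
t: 15.0
position: [0.489, 0.1998, 0.1578]
tcp_rot: [0.309, 3.123, 0.0]
wrist_force: [5.0, -2.4, 2.3]
grip_width: 0.0275
finger_force: 64.9
```

>>> step_arm(motion=[[[0,0,0],[0,0,0],2.9],[[0,0,0],[0,0,0],3.2],[[0,0,0],[0,0,0],3.6],[[0,0,0],[0,0,0],4.4],[[0,0,0],[0,0,0],5.5],[[0,0,0],[0,0,0],6.5],[[0,0,0],[0,0,0],7],[[0,0,0],[0,0,0],7]])

```text
t: 16.0
position: [0.4877, 0.1993, 0.1572]
tcp_rot: [0.31, 3.125, -0.002]
wrist_force: [-0.3, -0.4, 0.6]
grip_width: 0.0698
finger_force: 0.0
```

>>> step_arm(motion=[[[0,0,-0.5],[0,0,0],7],[[0,0,-1.5],[0,0,0],7],[[0,0,-2],[0,0,0],7],[[0,0,-2.5],[0,0,0],7],[[0,0,-2.5],[0,0,0],7],[[0,0,-2],[0,0,0],7],[[0,0,-1],[0,0,0],7],[[0,0,0],[0,0,0],7],[[0,0,0],[0,0,0],7],[[0,0,0],[0,0,0],7]])

```text
t: 17.25
position: [0.4873, 0.1993, 0.2763]
tcp_rot: [-0.31, -3.126, 0.004]
wrist_force: [-0.2, 0.2, -0.2]
grip_width: 0.0702
finger_force: 0.0
```

Run:
```python
from h import *
import pickle
W=vision.camera("wrist");pickle.dump(W,open("w5.pkl","wb"));S=vision.camera("scene");pickle.dump(S,open("s5.pkl","wb"));s=ctrl.read_state();print(s["position"],s["wrist_force"])
p=proj(W,np.array([.489,.199,.145])).astype(int);q=proj(S,np.array([.489,.199,.16])).astype(int);print(p,q)
f=lambda i,p,w:cv2.resize(i[max(p[1]-w,0):p[1]+w,p[0]-w:p[0]+w],(400,400),interpolation=2)
cv2.imwrite("pics/end.png",np.hstack([f(W["image"],p,70),f(S["image"],q,45)]))
```

```text
[0.48743909 0.19932012 0.27657857] [-0.6679527   0.17006504  0.40368866]
[321 233] [452 324]
```

View pics/end.png

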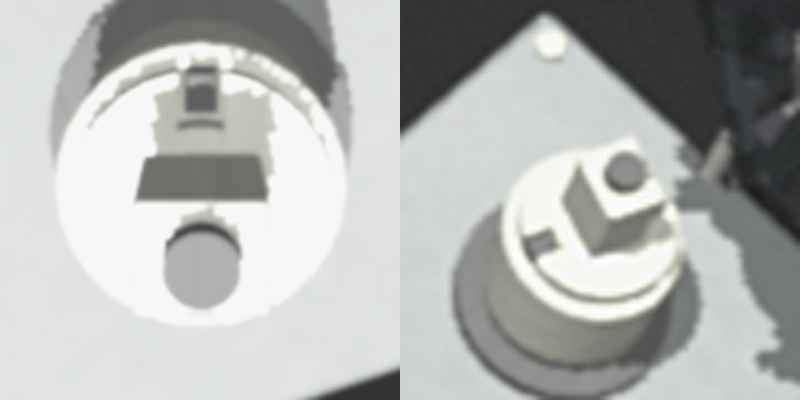

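The final view shows the arbor upright, with the dog filling the slot and the flange on the face. A quick height check on the screw head comes before hand-in.

Run:
```python
from h import *
import pickle
W=pickle.load(open("w5.pkl","rb"));S=pickle.load(open("s5.pkl","rb"));T=vision.camera("top")
g=T["image"];print(tri(W,(322,257.5),S,(457.9,317.7)))
print("upright, home prediction on top:",onz(W,322,257.5,.198))
p=proj(T,onz(W,322,257.5,.198));print(p)
u,v=p.astype(int);c=cv2.cvtColor(g[v-9:v+10,u-9:u+10],cv2.COLOR_BGR2GRAY);m=c<190
n,l,st,ce=cv2.connectedComponentsWithStats(m.astype(np.uint8))
for i in range(1,n):print(st[i],ce[i]+[u-9,v-9],tri(W,(322,257.5),T,tuple(ce[i]+[u-9,v-9]))[0])
```

```text
(array([0.48925948, 0.20052989, 0.19679792]), np.float64(0.0025643194806969642))
upright, home prediction on top: [0.48920759 0.19935113 0.198     ]
[137.32043678 298.46168096]
[  0   1  19  18 212] [137.43867925 299.94811321] [0.48760753 0.19894983 0.2002028 ]
```

```bash
python3 -c "
from workcell import ctrl
print(ctrl.close_job())"
```

```text
the job is handed in; nothing more can be done
None
```

The arbor is in the spindle with its slots over the dogs, released and upright. It measured at home height to within about 2 mm. The job is handed in, but the hand-in call returned no verdict.

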